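# Cup under the chute, low speed, grinder on

## Task

Get the coffee grinder going on its low speed. Set the steel dosing cup down upright (not dropped) on the round rubber pad, centred under the chute, and let go of it; see that the left, all-chrome speed switch is down (flip it down if it is up), and only then flip the right, red-sleeved start switch fully up. Leave the jars, the mug and the spoon where they are.

Things in the scene. Friction and masses are not known exactly. Their poses are not given: they have to be found in the camera images.
- grinder: Single-dose coffee grinder, dark teal, fixed. Origin: centre of its underside; z up, -x its front (turned roughly to the robot), +y its left for one facing it. In this frame, mm: plinth x -125 to 105, y -75 to 75, top z 24; column 100 wide, front face x -7; head 150 wide, underside z 165, front lower edge x -60, z 178, top z 237. The other parts are listed below.
- cup_pad (a point): Centre of the upper face of the round black rubber pad, 72 mm across with a chrome rim, on the grinder's plinth straight below the chute's mouth; at x -85, y 0, z 26 mm in the grinder's frame, axes as the grinder's.
- chute_mouth (a point): Black mouth of the grey steel chute, 125 mm above the pad. The chute is a tube 25 mm thick that slants up and back from here into the head's front. An upright gripper holding the cup on the pad would strike it, so bring the cup in level from the front with the tool leaning back toward the robot, 40 to 45 degrees from vertical.
- panel_center (a point): Centre of the flat black switch panel on the head, 74 mm long up the slope, 138 mm wide; at x -27, y 0, z 209 mm in the grinder's frame. It slopes up and backward at 40 degrees to the level: in the grinder's frame its normal is (-0.643, 0, 0.766) and up the slope is (0.766, 0, 0.643). Axes of this point as the grinder's.
- hopper_top (a point): Top centre of the round black bellows hopper that stands on the head behind the panel, 80 mm across, its metal collar at the foot 92 mm across; at x 60, y 0, z 317 mm in the grinder's frame.
- cup_center (a point): Centre of the dosing cup, half-way up (36 mm above its underside): an open brushed-steel cup, 56 mm outside diameter with straight sides (rim 59 mm), 72 mm tall, wall 2.5 mm, 0.1 to 0.2 kg, standing loose on the drainboard, whose surface is at z = -3 mm. Its z axis runs up through the mouth. On the pad this point is 36 mm above the pad.
- start_switch (a joint): Angle (rad) of the start switch, the right one on the panel, a bat toggle with a red sleeve: 0 = down (off, as at the start), 0.70 = up (on). It swings only along the slope. An over-centre spring holds it at either end: pushing its tip takes about 2 N at first, falling to nothing at the centre, 0.35, and beyond that it snaps over by itself.
- start_switch_tip (a point): Tip of the red start bat. The bat is 32 mm long from its pivot, 3 mm out from the panel's face; 6 mm thick at the root, 9 mm in the outer half. At either end it leans 20 degrees (0.35 rad) from the panel's normal: the tip is then 11 mm down or up the slope from the foot and 33 mm out from the face.
- start_switch_base (a point): Foot of the start switch on the panel's face, at x -27, y -35, z 209 mm in the grinder's frame, axes as the grinder's. Round it a nut 18 mm across rises 5 mm and a threaded neck 12 mm across 7 mm from the face.
- speed_switch (a joint): Angle (rad) of the speed switch, the left one on the panel, a bat toggle all in chrome, else made like the start switch: 0 = down (low speed), 0.70 = up (high speed), centre 0.35. It may stand either way at the start.
- speed_switch_tip (a point): Tip of the chrome speed bat; sizes and leans as the start bat.
- speed_switch_base (a point): Foot of the speed switch on the panel's face, 70 mm to the left of the start switch's, at x -27, y 35, z 209 mm in the grinder's frame; nut and neck as the start switch's.
- sugar_jar_center (a point): Centre of a white jar with a white cap, 60 mm across, 90 mm tall, toward the back of the drainboard. Leave it.
- honey_jar_center (a point): Centre of a honey jar with a dark lid, 65 mm across, 86 mm tall, toward the back of the drainboard. Leave it.
- mug_center (a point): Centre of a cream and terracotta mug, 90 x 122 x 105 mm with its handle, on the range to the left. Leave it.
- spoon_center (a point): Centre of a tablespoon lying flat on the drainboard, 191 mm long along its x, 38 mm wide, 13 mm high, between the robot and the work. Leave it.
Mind the look-alikes: they are no part of the job. What is shaped like the part that bears cup_center but green or orange is not meant.

How it is judged:
On the way, in this order (a step that is already met when the one before it is completed fails the run):
1. the dosing cup stands upright on the pad, centred under the chute, and is let go (horizontal distance between cup_center and cup_pad below 0.012 m and z of cup_center in the frame of cup_pad between 0.031 and 0.041 m and angle between cup_center's own z axis and vertical below 0.12 rad and contact force between the fingers and dosing_cup below 0.1 N), for 0.2 s.
2. the start switch is flipped up (value of joint start_switch above 0.6 rad), for 0.2 s.
At the end, for the whole second after the job is handed in: The dosing cup stands at rest, upright within 7 degrees, on the rubber pad, its axis within 12 mm of the pad's centre; the red start switch is fully up (above 0.6 rad) and the chrome speed switch fully down (below 0.1 rad) (horizontal distance between cup_center and cup_pad below 0.012 m and z of cup_center in the frame of cup_pad between 0.031 and 0.041 m and angle between cup_center's own z axis and vertical below 0.12 rad and linear speed of dosing_cup below 0.02 m/s and value of joint start_switch above 0.6 rad and value of joint speed_switch below 0.1 rad); the robot touches nothing.
It fails at once if the start switch is turned on while the cup is not under the chute (value of joint start_switch above 0.4 rad and horizontal distance between cup_center and cup_pad above 0.015 m).
It fails at once if the start switch is turned on while the speed switch is up (value of joint each of start_switch, speed_switch above 0.4 rad).
It fails at once if the cup is dropped onto the pad from more than about a centimetre (linear speed of dosing_cup above 0.42 m/s and contact force between the fingers and dosing_cup below 0.1 N and horizontal distance between cup_center and cup_pad below 0.06 m).
It fails at once if a jar, the mug or the spoon is moved by more than 3 cm (distance of any of sugar_jar_center, honey_jar_center, mug_center, spoon_center from where it was at the start of the episode above 0.03 m).
It also fails if it takes over 46 s, if anything falls off the work surface, if the arm or the gripper's body presses on something with over 40 N, if the wrist force passes 120 N, or if a joint passes its speed limit or range.

## Robot

A 7-joint arm with a two-finger parallel gripper is mounted at the origin on a cart in front of the work surface, level with it; the furniture and walls round the work are solid. World frame = base frame: x ahead of the robot, y to its left, z up, the work surface at z = 0. Lengths are in m, angles in rad, forces in N, time in s.
With the tool pointing down it reaches from about 0.4 to 0.85 m from the base axis. Payload 10.4 kg.
Tool frame: the origin (TCP) lies midway between the tips of the shut fingers; the grasp point (between the pads) lies 19 mm behind it; z points along the fingers, y is the line along which they close (so a half turn about z gives the same grasp; the last joint's range is limited). The gripper opens to 87 mm and grips with 3 to 60 N. Pads are 19 mm wide; open, the fingers measure 117 mm over their backs; the gripper's body (75 mm by 190 mm) begins 51 mm behind the grasp point.
Start: joints at [-1.281, 0.332, -0.065, 1.46, 0.022, 1.35, -0.088], TCP at [0.192, 0.595, 0.223] pointing down, gripper open.
Joint ranges: [-2.6, 2.6], [-0.5, 2.12], [-1.47, 1.34], [0.16, 2.42], [-1.27, 4.41], [0.06, 2.06], [-2.6, 2.6]. Speed limits (rad/s): [2.22, 2.22, 2.79, 2.79, 3.14, 3.14, 3.14].

## Interface

Orientations are given as a unit quaternion [x, y, z, w].
In Python, from bench import r gives the robot as it stands.
- The arm moves only by the tool apply_moves, never from a script. Its argument "steps" is a list of rows, each a list of 7 numbers: the turn, a rotation vector about the tool's x, y, z in rad, then the shift along the tool's x, y, z in mm, then the opening, from -1 (shut) to 1 (fully open). In form: [[ax, ay, az, x, y, z, claw], ...]. A call has 1 to 20 rows; each row is the pose to reach, as a shift and turn from the pose commanded when the call began, along the tool's axes at that moment; what a row does not reach only later rows make up. A row lasts 1/12 s, in which the tool goes at most 41.7 mm and 7.16 degrees, less where a joint would pass 70% of its speed; a pose out of reach is approached as far as the arm can. A call with a gripper value outside its range is refused whole. The fingers move at their own pace and stop on an object; "force" is the grip in N (left out, the last holds). Time passes only in rows, so rows that repeat a pose let the fingers close. It gives the time, the measured TCP pose, the force, the opening and the grip force at its end, in the units of the state.
- r.read_state(): the state, without advancing time (a new reading comes with each control period).
- r.camera(name): name is "side" or "top"; returns a dict with "pixels" (480x640x3 uint8, red, green, blue), "z_map" (480x640 float32, m along the optical axis (not along the pixel's ray), 0 where there is no reading), "fovy" (degrees; the focal length in pixels is half the picture's height over the tangent of half this angle, whatever the lens; pixels are square), "cx", "cy" (the principal point, pixels), "position" and "orientation" of the camera in the world. Camera axes: x right, y down, z forward; pixel columns grow to the right and rows downward; lengths in m; the calibration is good to about 2 mm. A picture is of the moment at which its call begins.
- r.close_job(): hands the job in; it is judged then, once.
The state is a dict: "time": time; "joint_positions": joint angles; "joint_vel": joint speeds; "joint_torque": joint torques, N m; "ee_pos": TCP position; "eef_rot": TCP orientation; "ft_force": force on the tool from outside, world axes, zero at the start; "torque": the same for the moment, N m; "width": finger opening in m; "grip_force": force on a finger pad.
Only numpy, scipy, OpenCV 4.12 (cv2) and the standard library are available. Lean on these libraries where they do the work, as an engineer would, in place of code of your own. Each camera call takes 0.05 s, during which the arm holds its last target. There are 200 camera calls.

## Working session

There is one attempt and no reset: what is moved stays moved. The work goes in short steps, Python scripts to look and compute and a tool call to move; the robot and the scene stay as the last step left them, time stands still between calls to the robot, and variables do not carry over. Pictures are saved under pics/ and viewed, at most 10 in all, crops included, and the job is handed in when it is done.

Besides the shell and the picture viewer there is one more tool, called after "Call:" as name(argument=value, ...), one argument or row to a line, values as JSON. apply_moves: Moves the arm, as the interface text tells. Its arguments: {"type":"object","properties":{"steps":{"type":"array","items":{"type":"array","items":{"type":"number"}}},"force":{"type":"number"}},"required":["steps"]}

```bash
mkdir -p pics; ls; cat > h.py <<'E'
import numpy as np,cv2
from scipy.spatial.transform import Rotation as R
from bench import r
def cam(n):
    c=r.camera(n); c['f']=240/np.tan(np.radians(c['fovy'])/2)
    c['R']=R.from_quat(c['orientation']).as_matrix(); c['p']=np.array(c['position']); return c
def cloud(c):
    v,u=np.mgrid[0:480,0:640]; z=c['z_map']
    P=np.stack([(u-c['cx'])/c['f']*z,(v-c['cy'])/c['f']*z,z],-1)
    return P@c['R'].T+c['p']
def save(c,n): cv2.imwrite('pics/'+n,c['pixels'][:,:,::-1])
def proj(c,P):
    q=(np.asarray(P)-c['p'])@c['R']; return q[...,:2]/q[...,2:]*c['f']+[c['cx'],c['cy']]
E
python3 - <<'E'
from h import *
for n in('side','top'):
    c=cam(n); save(c,n+'.png'); print(n,c['p'],c['R'].round(3).tolist(),c['fovy'],c['cx'],c['cy'])
    np.savez(n+'.npz',P=cloud(c),px=c['pixels'])
s=r.read_state(); print(s)
E
```

```text
pics
side [0.06878652 0.15470291 1.23427358] [[-0.456, -0.793, 0.404], [-0.89, 0.4, -0.22], [0.013, -0.46, -0.888]] 55.361067441930565 321.73229905379173 230.69957796986725
top [ 0.45331494 -0.1410659   1.49393569] [[0.004, -0.996, 0.091], [-1.0, -0.004, 0.0], [0.0, -0.091, -0.996]] 48.02486123316758 322.57416051761567 240.24479514050472
{'time': 0.1, 'joint_positions': array([-1.28060984,  0.33278347, -0.06469907,  1.46084516,  0.02163865,
        1.34990897, -0.08850317]), 'joint_vel': array([ 0.00184081, -0.00103861,  0.00063302, -0.00220209,  0.00019312,
       -0.00060221, -0.00037994]), 'joint_torque': array([ 1.28215561e-03, -6.24538207e+01,  2.45618366e-02, -3.90723574e+01,
       -6.13519619e-02,  3.63815040e-02,  6.91734704e-05]), 'ee_pos': array([0.19223037, 0.59434316, 0.22185507]), 'eef_rot': array([ 1.55744902e-01,  9.87797113e-01, -6.22246065e-04, -5.00765930e-05]), 'ft_force': array([ 0.59938178,  0.17647152, -0.1766098 ]), 'torque': array([ 0.04695608, -0.02980998, -0.03042599]), 'grip_force': 0.0, 'width': 0.08725199198778413}
```

View pics/side.png

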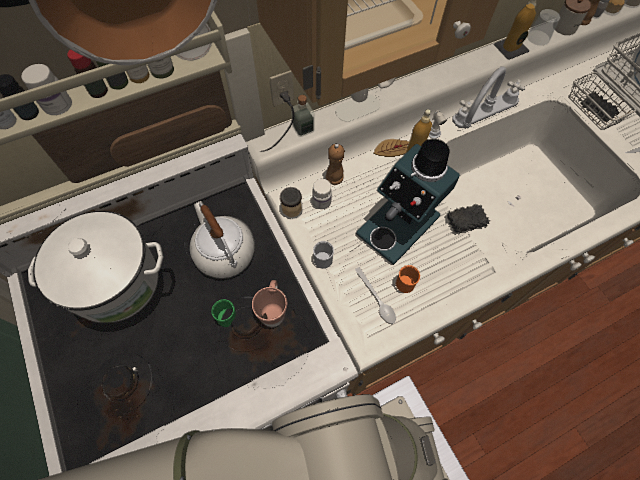

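View pics/top.png

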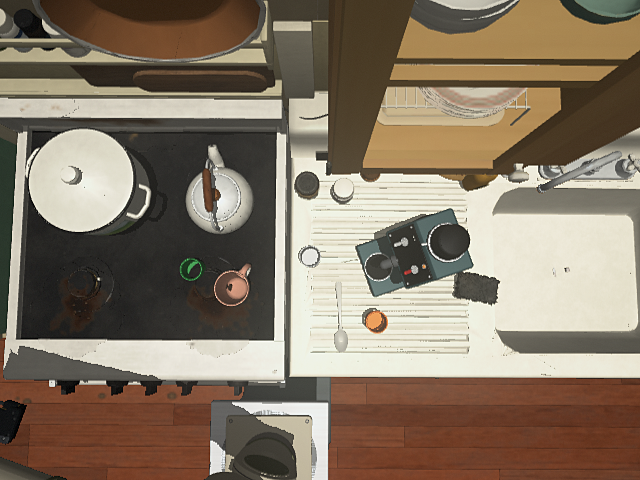

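The side view shows the steel cup near (323,255), the grinder near (410,200), and green and orange decoys at (222,312) and (408,278). In the top view the cup is at (310,257), the pad at (378,267), the hopper at (450,240) and the switches at about (405,242) and (410,270). The grinder's front faces image left, which is world +y.

```bash
python3 - <<'E'
from h import *
from itertools import product
for n in('side','top'):
    d=np.load(n+'.npz');P=d['P'];px=d['px']
    u0,v0=(323,255) if n=='side' else (310,257)
    W=P[v0-25:v0+25,u0-25:u0+25].reshape(-1,3)
    z=W[:,2]; m=(z>0.055)&(z<0.085); 
    print(n,'cup rim n',m.sum(),W[m].min(0).round(4),W[m].max(0).round(4),cv2.minEnclosingCircle((W[m][:,:2]*1000).astype(np.float32)), 'board z',np.median(z))
    # plinth: top z 24mm -3? teal pixels
    hsv=cv2.cvtColor(px,cv2.COLOR_RGB2HSV)
    teal=(hsv[...,0]>80)&(hsv[...,0]<105)&(hsv[...,1]>90)
    Q=P.reshape(-1,3); roi=(Q[:,0]>.25)&(Q[:,0]<.75)&(Q[:,1]<0)&(Q[:,1]>-.6)
    t=Q[roi&teal.ravel()]; print('teal n',len(t),np.histogram(t[:,2],np.arange(-.02,.34,.01))[0])
    a=Q[roi&(Q[:,2]>0.012)&(Q[:,2]<0.032)&teal.ravel()]
    print(cv2.minAreaRect((a[:,:2]*1000).astype(np.float32)),np.median(a[:,2]))
    b=Q[roi&(Q[:,2]>0.222)&(Q[:,2]<0.24)&teal.ravel()]
    if len(b): print('head top',cv2.minAreaRect((b[:,:2]*1000).astype(np.float32)),np.median(b[:,2]))
    hp=Q[roi&(Q[:,2]>0.295)&(Q[:,2]<0.33)]
    print('hopper',len(hp),hp.mean(0),hp.min(0),hp.max(0))
    crop=(365,160,470,230) if n=='side' else (340,195,480,300)
    x0,y0,x1,y1=crop; I=px[y0:y1,x0:x1,::-1]; cv2.imwrite(f'pics/{n}c.png',cv2.resize(I,None,fx=5,fy=5,interpolation=cv2.INTER_CUBIC))
E
```

```text
side cup rim n 138 [ 0.5142 -0.1387  0.0552] [ 0.5727 -0.0806  0.0756] ((542.5722045898438, -109.33586883544922), 30.32159996032715) board z 0.0014280666451004231
teal n 295 [ 0  0  0 67 83  2  2  4  1  0  1  0  0  0  0  0  0  2  4 19 27 15 14 13
 13 19  1  0  0  0  2  1  0  5  0]
((538.6826782226562, -363.3739929199219), (145.58226013183594, 224.604736328125), 19.556621551513672) 0.020603285516151093
head top ((557.77294921875, -419.67864990234375), (142.17332458496094, 109.14500427246094), 17.36016082763672) 0.23275738738843899
hopper 641 [ 0.56035737 -0.4269194   0.31180908] [ 0.52751671 -0.46921955  0.29500426] [ 0.60128706 -0.39504276  0.3193112 ]
top cup rim n 105 [ 0.5116 -0.1343  0.0553] [ 0.5678 -0.0784  0.0763] ((540.746826171875, -106.9796371459961), 29.27593994140625) board z -0.001526790017402857
teal n 7 [0 0 0 0 0 0 0 0 0 0 0 0 0 0 0 0 0 0 0 0 0 0 0 0 0 0 0 0 0 0 0 0 0 0 0]
((0.0, 0.0), (0.0, 0.0), 0.0) nan
hopper 863 [ 0.56226124 -0.42799513  0.31140389] [ 0.52606276 -0.46487599  0.29502155] [ 0.59892773 -0.39188579  0.31905637]
  return _methods._mean(a, axis=axis, dtype=dtype,
  ret = ret.dtype.type(ret / rcount)
```

View pics/sidec.png

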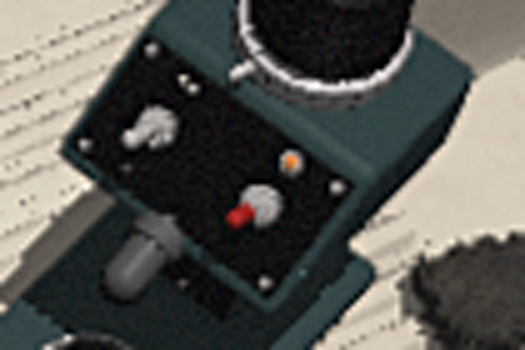

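View pics/topc.png

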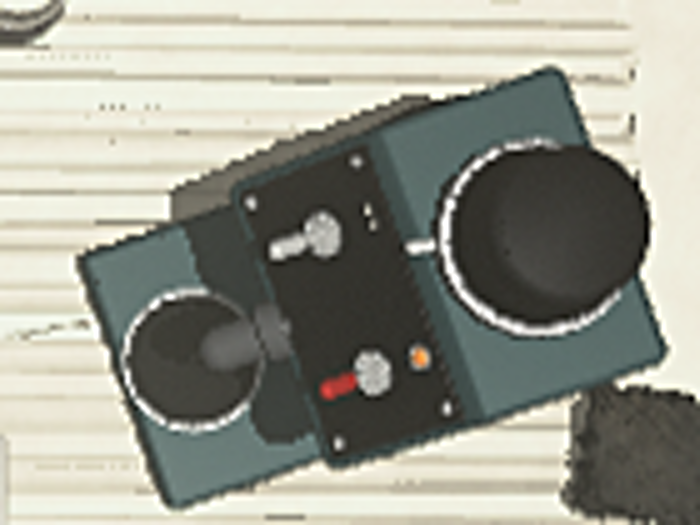

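Both bats appear to point down the slope. In the top crop the chrome tip is at (275,250) and the red tip at (325,390), with equal apparent length. I'll fix the grinder pose from the nuts, the pad rim and the hopper, then check both bats against it.

```bash
python3 - <<'E'
from h import *
C={n:cam(n) for n in('side','top')}
def ray(c,u,v,z):
    d=c['R']@np.array([(u-c['cx'])/c['f'],(v-c['cy'])/c['f'],1]); return c['p']+d*(z-c['p'][2])/d[2]
t,s=C['top'],C['side']
G=[];W=[]
for c,o,pts in((t,(340,195),{'L':(322,235),'R':(372,372),'pad':(193,360)}),(s,(365,160),{'L':(158,126),'R':(264,205)})):
    for k,(a,b) in pts.items():
        g={'L':(-31.5,35,214),'R':(-31.5,-35,214),'pad':(-85,0,26)}[k]
        w=ray(c,o[0]+a/5,o[1]+b/5,g[2]/1000-.003); print(k,w.round(4)); G.append(g[:2]);W.append(w[:2])
P=np.array([[.5613,-.4275]]);G.append((60,0));W.append(P[0])
# plinth edges, top view and side rect
G=np.array(G)/1000;W=np.array(W)
gm,wm=G.mean(0),W.mean(0);A=(G-gm);B=(W-wm)
yaw=np.arctan2((A[:,0]*B[:,1]-A[:,1]*B[:,0]).sum(),(A*B).sum())
Rz=R.from_euler('z',yaw).as_matrix(); o=wm-Rz[:2,:2]@gm
print('yaw',np.degrees(yaw),'origin',o,'res mm',((A@Rz[:2,:2].T-B)*1000).round(1).tolist())
np.savez('g.npz',R=Rz,o=np.r_[o,-.003])
T=lambda g:Rz@(np.array(g)/1000)+np.r_[o,-.003]
print('pad',T((-85,0,26)),'plinth ctr',T((-10,0,24)))
up=np.array([.766,0,.643]);n=np.array([-.643,0,.766])
for nm,y in(('speed',35),('start',-35)):
    b=np.array([-27,y,209]); 
    for st,k in(('down',-11),('up',11)):
        w=T(b+up*k+n*33); print(nm,st,w.round(3),*[((proj(c,w)-q)*5).round() for c,q in((t,(340,195)),(s,(365,160)))])
E
```

```text
L [ 0.5666 -0.3365  0.211 ]
R [ 0.5013 -0.3597  0.211 ]
pad [ 0.5144 -0.2941  0.023 ]
L [ 0.566  -0.3391  0.211 ]
R [ 0.499  -0.3631  0.211 ]
yaw -70.49692285133001 origin [ 0.54317928 -0.37704145] res mm [[-1.0, 0.8], [-1.6, 0.6], [0.4, -2.8], [-0.3, 3.4], [0.6, 4.1], [1.9, -6.1]]
pad [ 0.51480139 -0.29691845  0.023     ] plinth ctr [ 0.5398407  -0.36761521  0.021     ]
speed down [ 0.557 -0.312  0.224] [275. 252.] [126. 144.]
speed up [ 0.563 -0.328  0.238] [312. 238.] [151. 110.]
start down [ 0.491 -0.335  0.224] [325. 392.] [232. 224.]
start up [ 0.497 -0.351  0.238] [364. 379.] [257. 189.]
```

Both projections match "down" for both bats within about 2 crop pixels (for example, the chrome tip was predicted at (275,252) and seen at (275,250)). The speed switch therefore needs no flip. Next I plan the approach to the cup.

```bash
cat >> h.py <<'E'
g=np.load('g.npz') if __import__('os').path.exists('g.npz') else None
def tool(lean):  # tool leaning back from vertical, closing along grinder y
    l=np.radians(lean); z=g['R']@[np.sin(l),0,-np.cos(l)]; y=g['R']@[0,1,0]
    return np.stack([np.cross(y,z),y,z],1)
def rel(p,Rm,s=None):
    s=s or r.read_state(); R0=R.from_quat(s['eef_rot']).as_matrix()
    return np.r_[R.from_matrix(R0.T@Rm).as_rotvec().round(3),(R0.T@(np.array(p)-s['ee_pos'])*1000).round(1)].tolist()
def T(p): return g['R']@(np.array(p)/1000)+g['o']
E
python3 - <<'E'
from h import *
P=np.load('side.npz')['P'].reshape(-1,3)
m=(P[:,1]>-.0)&(P[:,1]<.25)&(P[:,0]>.35)&(P[:,0]<.8)
for a in np.arange(.35,.8,.05): q=P[m&(P[:,0]>=a)&(P[:,0]<a+.05)]; print(round(a,2),q[:,2].max().round(3),q[q[:,2].argmax()].round(2))
Rm=tool(42); cup=np.array([.5415,-.108,.038]); z=Rm[:,2]; print(z)
for nm,p,RR in(('A',(.35,.25,.30),tool(10)),('A2',(.47,.0,.25),tool(35)),('B',cup+z*(.019-.11),Rm),('C',cup+z*.019,Rm)): print(nm,np.round(p,4),rel(p,RR))
E
```

```text
0.35 0.012 [0.4  0.18 0.01]
0.4 0.114 [0.42 0.07 0.11]
0.45 0.113 [0.46 0.05 0.11]
0.5 0.109 [0.5  0.1  0.11]
0.55 0.01 [0.58 0.14 0.01]
0.6 0.209 [0.65 0.14 0.21]
0.65 0.217 [0.69 0.14 0.22]
0.7 0.216 [0.7  0.14 0.22]
0.75 0.195 [0.75 0.14 0.19]
[ 0.22339426 -0.63073828 -0.74314483]
A [0.35 0.25 0.3 ] [0.079, -0.162, 0.915, -256.1, -279.3, -77.7]
A2 [0.47 0.   0.25] [0.279, -0.566, 0.888, -447.2, -480.2, -27.5]
B [ 0.5212 -0.0506  0.1056] [0.335, -0.68, 0.875, -511.4, -512.4, 116.9]
C [ 0.5457 -0.12    0.0239] [0.335, -0.68, 0.875, -556.2, -570.8, 198.7]
```

Call:
apply_moves(
  steps=[
    [0.08,-0.16,0.91,-256,-279,-78,1],
    [0.08,-0.16,0.91,-256,-279,-78,1],
    [0.08,-0.16,0.91,-256,-279,-78,1],
    [0.08,-0.16,0.91,-256,-279,-78,1],
    [0.08,-0.16,0.91,-256,-279,-78,1],
    [0.08,-0.16,0.91,-256,-279,-78,1],
    [0.08,-0.16,0.91,-256,-279,-78,1],
    [0.08,-0.16,0.91,-256,-279,-78,1],
    [0.08,-0.16,0.91,-256,-279,-78,1],
    [0.08,-0.16,0.91,-256,-279,-78,1],
    [0.28,-0.566,0.89,-447,-480,-28,1],
    [0.28,-0.566,0.89,-447,-480,-28,1],
    [0.28,-0.566,0.89,-447,-480,-28,1],
    [0.28,-0.566,0.89,-447,-480,-28,1],
    [0.28,-0.566,0.89,-447,-480,-28,1],
    [0.28,-0.566,0.89,-447,-480,-28,1],
    [0.28,-0.566,0.89,-447,-480,-28,1],
    [0.28,-0.566,0.89,-447,-480,-28,1],
    [0.28,-0.566,0.89,-447,-480,-28,1],
    [0.28,-0.566,0.89,-447,-480,-28,1],
  ],
  force=15,
)

```text
time: 1.87
ee_pos: [0.4698, 0.0011, 0.2506]
eef_rot: [0.551, 0.779, -0.173, 0.245]
ft_force: [0.3, 0.2, 0.6]
width: 0.0867
grip_force: 0.0
```

```bash
python3 - <<'E'
from h import *
s=r.read_state(); print(s['time'],s['ee_pos'],s['joint_positions'].round(2))
Rm=tool(42); cup=np.array([.5415,-.108,.038]); z=Rm[:,2]
for nm,p,RR in(('A2',(.47,.0,.25),tool(35)),('B',cup+z*(.019-.11),Rm),('C',cup+z*.019,Rm)): print(nm,np.round(p,4),rel(p,RR,s))
E
```

```text
1.8667 [0.46981403 0.00106356 0.25055426] [-0.9  -0.06  0.35  1.97  0.62  1.41 -0.38]
A2 [0.47 0.   0.25] [-0.0, -0.001, -0.001, -0.6, -0.2, 1.1]
B [ 0.5212 -0.0506  0.1056] [-0.001, -0.124, -0.001, 29.0, 31.2, 156.5]
C [ 0.5457 -0.12    0.0239] [-0.001, -0.124, -0.001, 15.5, 31.3, 265.7]
```

Call:
apply_moves(
  steps=[
    [0,-0.124,0,29,31,156,1],
    [0,-0.124,0,29,31,156,1],
    [0,-0.124,0,29,31,156,1],
    [0,-0.124,0,29,31,156,1],
    [0,-0.124,0,29,31,156,1],
    [0,-0.124,0,27,31,176,1],
    [0,-0.124,0,24,31,196,1],
    [0,-0.124,0,21,31,220,1],
    [0,-0.124,0,18,31,245,1],
    [0,-0.124,0,15.5,31,265.5,1],
    [0,-0.124,0,15.5,31,265.5,1],
    [0,-0.124,0,15.5,31,265.5,1],
  ],
)

```text
time: 2.87
ee_pos: [0.5457, -0.1197, 0.0243]
eef_rot: [0.539, 0.762, -0.207, 0.293]
ft_force: [0.9, 0.8, 0.4]
width: 0.0872
grip_force: 0.0
```

```bash
python3 - <<'E'
from h import *
s=r.read_state(); print(s['ft_force'],s['joint_positions'].round(2))
c=cam('side'); x,y=275,205; cv2.imwrite('pics/g1.png',cv2.resize(c['pixels'][y:y+110,x:x+150,::-1],None,fx=5,fy=5))
E
```

```text
[0.8994763  0.78033578 0.36652565] [-0.71  0.43  0.45  2.1   0.82  0.8  -0.59]
```

View pics/g1.png

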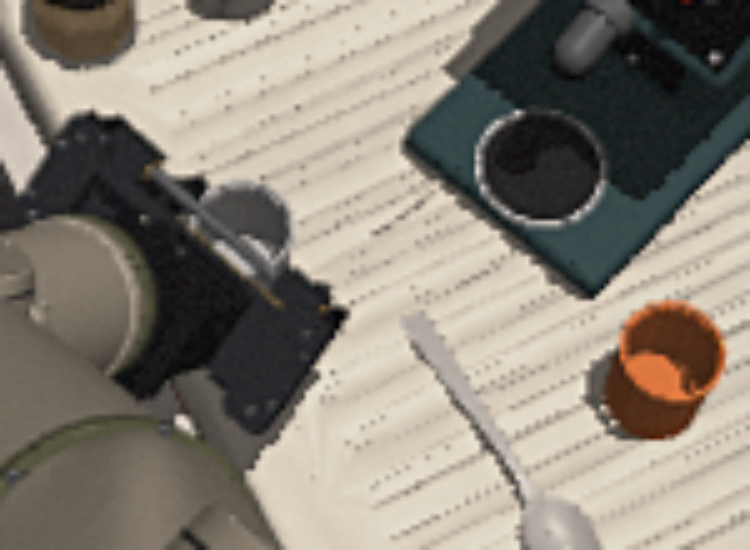

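The cup (rim near (240,230) in the crop) sits between the fingers, with no contact force. Next I close and lift.

Call:
apply_moves(
  steps=[
    [0,0,0,0,0,0,-1],
    [0,0,0,0,0,0,-1],
    [0,0,0,0,0,0,-1],
    [0,0,0,0,0,0,-1],
    [0,0,0,0,0,0,-1],
    [0,0,0,0,0,0,-1],
    [0,0,0,0,0,0,-1],
    [0,0,0,0,0,0,-1],
    [0,0,0,0,0,0,-1],
    [0,0,0,0,0,0,-1],
  ],
  force=15,
)

```text
time: 3.75
ee_pos: [0.5457, -0.1205, 0.0242]
eef_rot: [0.539, 0.762, -0.207, 0.293]
ft_force: [-1.1, 3.0, 5.1]
width: 0.0552
grip_force: 14.9
```

```bash
python3 - <<'E'
from h import *
s=r.read_state(); print(s['width'],s['grip_force'],s['ft_force'],s['ee_pos'])
Rm=tool(42); print('lift38',rel(s['ee_pos']+[0,0,.038],Rm))
for n in('side','top'):
    c=cam(n);P=cloud(c).reshape(-1,3); m=(abs(P[:,0]-.541)<.045)&(abs(P[:,1]+.108)<.045)&(P[:,2]>.06)&(P[:,2]<.074)
    hsv=cv2.cvtColor(c['pixels'],cv2.COLOR_RGB2HSV).reshape(-1,3); m&=(hsv[:,2]>70)&(hsv[:,1]<60)
    q=P[m]; print(n,len(q),q.min(0).round(4),q.max(0).round(4),cv2.minEnclosingCircle((q[:,:2]*1000).astype(np.float32)))
E
```

```text
0.05519250909242226 14.936769853084115 [-1.07141286  3.02388568  5.07028777] [ 0.54568495 -0.12053088  0.02416743]
lift38 [-0.001, 0.001, -0.002, -25.5, 0.0, -28.2]
side 63 [ 0.5174 -0.1381  0.0603] [ 0.5718 -0.0851  0.0736] ((543.1637573242188, -110.73548126220703), 29.175920486450195)
top 78 [ 0.5014 -0.1343  0.0608] [ 0.568  -0.0648  0.0738] ((537.0606689453125, -96.73458099365234), 39.275360107421875)
```

```bash
python3 - <<'E'
from h import *
s=r.read_state(); Rm=tool(42)
for d in((0,0,.038),(-.0272,-.186,.038),(-.0272,-.186,.0275)): print(rel(s['ee_pos']+d,Rm))
E
```

```text
[-0.001, 0.001, -0.002, -25.5, 0.0, -28.2]
[-0.001, 0.001, -0.002, -149.0, -87.4, 83.2]
[-0.001, 0.001, -0.002, -142.0, -87.5, 91.0]
```

Call:
apply_moves(
  steps=[
    [0,0,0,-8,0,-9,-1],
    [0,0,0,-17,0,-19,-1],
    [0,0,0,-25.5,0,-28.2,-1],
    [0,0,0,-25.5,0,-28.2,-1],
    [0,0,0,-38,-9,-17,-1],
    [0,0,0,-50,-17.5,-6,-1],
    [0,0,0,-62.5,-26,5,-1],
    [0,0,0,-75,-35,16.5,-1],
    [0,0,0,-87,-43.5,27.5,-1],
    [0,0,0,-100,-52.5,39,-1],
    [0,0,0,-112,-61,50,-1],
    [0,0,0,-124.5,-70,61,-1],
    [0,0,0,-137,-79,72,-1],
    [0,0,0,-149,-87.4,83.2,-1],
    [0,0,0,-149,-87.4,83.2,-1],
    [0,0,0,-149,-87.4,83.2,-1],
  ],
)

```text
time: 5.18
ee_pos: [0.517, -0.3076, 0.0612]
eef_rot: [0.54, 0.761, -0.208, 0.292]
ft_force: [0.2, 0.6, -2.0]
width: 0.0546
grip_force: 14.9
```

```bash
python3 - <<'E'
from h import *
s=r.read_state(); print(s['width'],s['grip_force'],s['ft_force'],s['ee_pos'],s['joint_positions'].round(2),'grasp pt',s['ee_pos']-tool(42)[:,2]*.019)
for n in('side','top'):
    c=cam(n);P=cloud(c);Q=P.reshape(-1,3); np.savez(n+'2.npz',P=P,px=c['pixels'])
    G=(Q-g['o'])@g['R']*1000; q=G[(abs(G[:,0]+85)<40)&(abs(G[:,1])<34)&(G[:,2]>102)&(G[:,2]<118)]
    print(n,len(q),q.min(0).round(1),q.max(0).round(1))
    if n=='side': x,y=330,195
    else: x,y=330,215
    cv2.imwrite(f'pics/{n}p.png',cv2.resize(c['pixels'][y:y+90,x:x+110,::-1],None,fx=6,fy=6))
a=[cv2.imread(f'pics/{n}p.png')[:540,:400+0*1] if 0 else cv2.resize(cv2.imread(f'pics/{n}p.png'),(400,327)) for n in('side','top')]
cv2.imwrite('pics/both.png',np.hstack(a))
E
```

```text
0.05457866947849224 14.88904898322744 [ 0.18983168  0.64913244 -1.97566164] [ 0.51700033 -0.30761189  0.06116139] [-0.47  0.32  0.61  2.17  0.96  0.59 -0.36] grasp pt [ 0.51275584 -0.29562787  0.07528114]
side 39 [-98.7 -26.1 102.1] [-56.9  31.1 115.7]
top 75 [-118.3  -31.8  102.1] [-64.6  31.  116.1]
```

View pics/both.png

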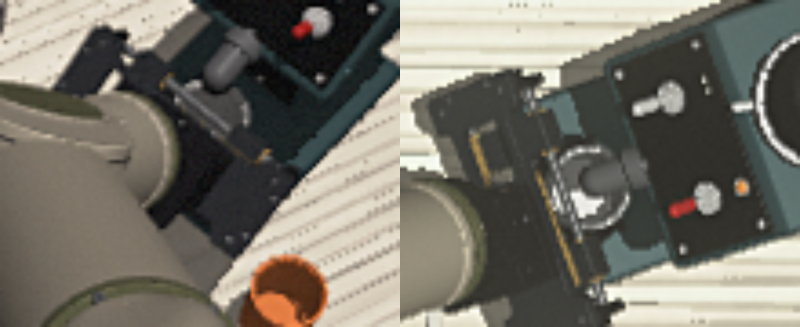

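```bash
python3 - <<'E'
from h import *
c=cam('top')
d=c['R']@np.array([(382.2-c['cx'])/c['f'],(266.5-c['cy'])/c['f'],1]); w=c['p']+d*(.107-c['p'][2])/d[2]
print(w,(w-g['o'])@g['R']*1000)
s=r.read_state();print(((s['ee_pos']-tool(42)[:,2]*.019)-g['o'])@g['R']*1000)
Rm=tool(42)
for dz in(.006,.0105,.013): print(rel(s['ee_pos']+[.001,0.0008,-dz],Rm))
E
```

```text
[ 0.51227588 -0.2946067   0.107     ] [-88.02226214  -1.6088133  110.        ]
[-88.20369101   0.6217267   78.61714145]
[-0.0, 0.0, -0.0, 4.3, 1.2, 4.2]
[-0.0, 0.0, -0.0, 7.3, 1.2, 7.5]
[-0.0, 0.0, -0.0, 9.0, 1.2, 9.4]
```

Call:
apply_moves(
  steps=[
    [0,0,0,1.0,0,3.2,-1],
    [0,0,0,2.6,0,5.1,-1],
    [0,0,0,4.2,0,6.9,-1],
    [0,0,0,4.9,0,7.7,-1],
    [0,0,0,5.6,0,8.4,-1],
    [0,0,0,5.6,0,8.4,-1],
    [0,0,0,5.6,0,8.4,-1],
  ],
)

```text
time: 5.92
ee_pos: [0.5188, -0.308, 0.052]
eef_rot: [0.539, 0.762, -0.207, 0.293]
ft_force: [0.3, 0.2, -2.2]
width: 0.0553
grip_force: 14.9
```

Call:
apply_moves(
  steps=[
    [0,0,0,0.35,0,0.35,-1],
    [0,0,0,0.7,0,0.75,-1],
    [0,0,0,1.0,0,1.1,-1],
    [0,0,0,1.3,0,1.5,-1],
    [0,0,0,1.3,0,1.5,-1],
    [0,0,0,1.3,0,1.5,-1],
  ],
)

```text
time: 6.42
ee_pos: [0.5189, -0.3082, 0.0502]
eef_rot: [0.539, 0.762, -0.207, 0.293]
ft_force: [-0.1, 0.3, 0.6]
width: 0.055
grip_force: 14.9
```

Call:
apply_moves(
  steps=[
    [0,0,0,0.3,0,0.4,-1],
    [0,0,0,0.3,0,0.4,-1],
    [0,0,0,0.3,0,0.4,-1],
  ],
)

```text
time: 6.67
ee_pos: [0.5192, -0.3084, 0.0502]
eef_rot: [0.54, 0.762, -0.207, 0.293]
ft_force: [-3.3, 3.0, 7.8]
width: 0.055
grip_force: 14.9
```

Contact is firm at about 8 N up. Now I open and wait.

Call:
apply_moves(
  steps=[
    [0,0,0,0,0,0,0.5],
    [0,0,0,0,0,0,1],
    [0,0,0,0,0,0,1],
    [0,0,0,0,0,0,1],
    [0,0,0,0,0,0,1],
    [0,0,0,0,0,0,1],
    [0,0,0,0,0,0,1],
    [0,0,0,0,0,0,1],
    [0,0,0,0,0,0,1],
    [0,0,0,0,0,0,1],
    [0,0,0,0,0,0,1],
  ],
)

```text
time: 7.58
ee_pos: [0.5189, -0.3081, 0.0496]
eef_rot: [0.539, 0.762, -0.207, 0.293]
ft_force: [-0.3, 0.7, -0.5]
width: 0.0869
grip_force: 0.0
```

```bash
python3 - <<'E'
from h import *
s=r.read_state();print(((s['ee_pos']-tool(42)[:,2]*.019)-g['o'])@g['R']*1000, s['joint_positions'].round(2))
Rm=tool(42); fw=g['R']@[1,0,0]
b=s['ee_pos']-Rm[:,2]*.11
print('retract tool z -110 ->',b)
E
```

```text
[-8.57894562e+01  7.51597419e-02  6.66814948e+01] [-0.46  0.35  0.62  2.17  0.97  0.56 -0.39]
retract tool z -110 -> [ 0.4942798  -0.23875201  0.13130767]
```

Call:
apply_moves(
  steps=[
    [0,0,0,7.4,0,-6.7,1],
    [0,0,0,15,0,-13.4,1],
    [0,0,0,26,0,-23.4,1],
    [0,0,0,37,0,-33.5,1],
    [0,0,0,45,0,-60,1],
    [0,0,0,50,0,-95,1],
    [0,0,0,50,0,-130,1],
    [0,0,0,50,0,-160,-1],
    [0,0,0,50,0,-160,-1],
    [0,0,0,50,0,-160,-1],
  ],
)

```text
time: 8.42
ee_pos: [0.4716, -0.1699, 0.1356]
eef_rot: [0.539, 0.763, -0.205, 0.294]
ft_force: [0.0, 0.0, -0.5]
width: 0.0743
grip_force: 0.0
```

```bash
python3 - <<'E'
from h import *
s=r.read_state();print(s['ee_pos'],s['joint_positions'].round(2))
for n in('side','top'):
    c=cam(n);P=cloud(c);G=(P.reshape(-1,3)-g['o'])@g['R']*1000
    q=G[(abs(G[:,0]+85)<45)&(abs(G[:,1])<45)&(G[:,2]>90)&(G[:,2]<101)]; print(n,len(q),q.min(0).round(1),q.max(0).round(1))
    x,y=(365,160) if n=='side' else (340,205)
    cv2.imwrite(f'pics/{n}q.png',cv2.resize(c['pixels'][y:y+90,x:x+110,::-1],(400,327)))
cv2.imwrite('pics/both2.png',np.hstack([cv2.imread(f'pics/{n}q.png') for n in('side','top')]))
E
```

```text
[ 0.47156103 -0.16990987  0.13556512] [-0.74  0.01  0.5   2.25  0.89  1.02 -0.44]
side 83 [-113.2  -27.3   90.3] [-56.   28.  100.9]
top 73 [-116.2  -28.8   90.1] [-62.4  28.6 101. ]
```

View pics/both2.png

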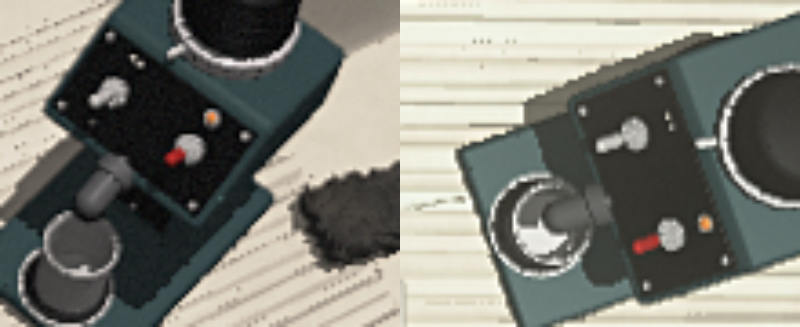

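The cup stands upright, with its rim concentric with the pad ring: side view near (85,255), top view near (540,225). Both bats are still down. With the tool leaning 40° its z axis is the inward panel normal and its -x axis is up the slope, so I can push the red bat with shut fingertips.

```bash
cat >> h.py <<'E'
def pan(s,h,y=-35): return T(np.array([-27,y,209])+s*np.array([.766,0,.643])+h*np.array([-.643,0,.766]))
E
python3 - <<'E'
from h import *
s=r.read_state();Rm=tool(40)
for a in((-36,100),(-36,40),(-36,16),(-11,16)): print(a,pan(*a).round(4),rel(pan(*a),Rm,s))
E
```

```text
(-36, 100) [ 0.4705 -0.2767  0.2595] [-0.001, 0.036, -0.001, -157.1, -34.8, -26.8]
(-36, 40) [ 0.4834 -0.313   0.2135] [-0.001, 0.036, -0.001, -155.0, -34.7, 33.2]
(-36, 16) [ 0.4885 -0.3276  0.1951] [-0.001, 0.036, -0.001, -154.2, -34.7, 57.2]
(-11, 16) [ 0.4949 -0.3456  0.2112] [-0.001, 0.036, -0.001, -179.1, -34.7, 58.1]
```

Call:
apply_moves(
  steps=[
    [0,0.036,0,-40,-9,-30,-1],
    [0,0.036,0,-80,-18,-30,-1],
    [0,0.036,0,-120,-27,-28,-1],
    [0,0.036,0,-157,-35,-27,-1],
    [0,0.036,0,-157,-35,-27,-1],
    [0,0.036,0,-156,-35,0,-1],
    [0,0.036,0,-155,-35,20,-1],
    [0,0.036,0,-155,-35,33,-1],
    [0,0.036,0,-154.5,-35,45,-1],
    [0,0.036,0,-154.2,-35,57,-1],
    [0,0.036,0,-154.2,-35,57,-1],
    [0,0.036,0,-154.2,-35,57,-1],
  ],
)

```text
time: 9.52
ee_pos: [0.4874, -0.3283, 0.1948]
eef_rot: [0.543, 0.767, -0.199, 0.278]
ft_force: [-0.2, 0.5, -0.3]
width: 0.0007
grip_force: 0.0
```

```bash
python3 - <<'E'
from h import *
s=r.read_state();print(s['ft_force'],s['width'],rel(pan(-36,16),tool(40),s),rel(pan(-11,16),tool(40),s))
for n in('side','top'):
    c=cam(n)
    x,y=(365,160) if n=='side' else (340,205)
    cv2.imwrite(f'pics/{n}q.png',cv2.resize(c['pixels'][y:y+90,x:x+110,::-1],(400,327)))
cv2.imwrite('pics/both3.png',np.hstack([cv2.imread(f'pics/{n}q.png') for n in('side','top')]))
E
```

```text
[-0.17835012  0.53786931 -0.32433269] 0.0007092377738936453 [-0.005, 0.0, -0.001, 0.1, 1.3, -0.4] [-0.005, 0.0, -0.001, -24.9, 1.4, -0.4]
```

View pics/both3.png

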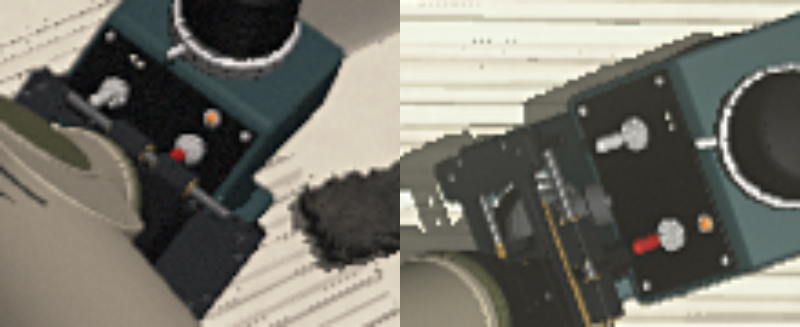

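The shut fingers stand just down-slope of the red bat, near (635,248) in the right half and (175,160) in the left. They are clear of the chrome bat. Now I push up the slope.

Call:
apply_moves(
  steps=[
    [0,0,0,-6,1,0,-1],
    [0,0,0,-12,1,0,-1],
    [0,0,0,-16,1,0,-1],
    [0,0,0,-20,1,0,-1],
    [0,0,0,-24,1,0,-1],
    [0,0,0,-25,1,0,-1],
    [0,0,0,-25,1,0,-1],
  ],
)

```text
time: 10.2
ee_pos: [0.4959, -0.3457, 0.2122]
eef_rot: [0.543, 0.767, -0.197, 0.279]
ft_force: [-0.7, -0.1, -0.9]
width: 0.0007
grip_force: 0.0
```

Call:
apply_moves(
  steps=[
    [0,0,0,8,0,0,-1],
    [0,0,0,15,0,0,-1],
    [0,0,0,15,0,-30,-1],
    [0,0,0,15,0,-65,-1],
    [0,0,0,40,0,-100,-1],
    [0,0,0,75,0,-115,-1],
    [0,0,0,110,0,-115,-1],
    [0,0,0,140,20,-115,-1],
    [0,0,0,140,20,-115,-1],
    [0,0,0,140,20,-115,-1],
  ],
)

```text
time: 11.03
ee_pos: [0.4544, -0.1667, 0.2091]
eef_rot: [0.541, 0.768, -0.199, 0.279]
ft_force: [-0.1, -0.9, 0.4]
width: 0.0004
grip_force: 0.0
```

```bash
python3 - <<'E'
from h import *
print(r.read_state()['ee_pos'])
for n in('side','top'):
    c=cam(n)
    x,y=(365,160) if n=='side' else (340,205)
    cv2.imwrite(f'pics/{n}q.png',cv2.resize(c['pixels'][y:y+90,x:x+110,::-1],(400,327)))
    G=(cloud(c).reshape(-1,3)-g['o'])@g['R']*1000
    q=G[(abs(G[:,0]+85)<45)&(abs(G[:,1])<45)&(G[:,2]>90)&(G[:,2]<101)]; print(n,len(q),q.min(0).round(1),q.max(0).round(1))
cv2.imwrite('pics/both4.png',np.hstack([cv2.imread(f'pics/{n}q.png') for n in('side','top')]))
E
```

```text
[ 0.45438187 -0.166679    0.20907533]
side 92 [-113.6  -26.8   90. ] [-56.3  30.3 100.9]
top 73 [-116.2  -28.8   90.2] [-62.6  27.7 101. ]
```

View pics/both4.png

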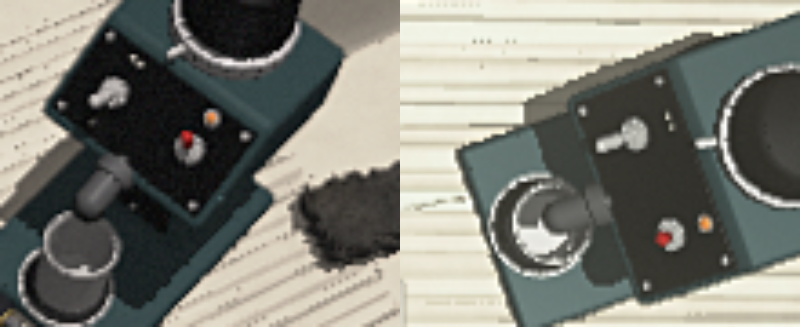

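The red bat now stands up, with its tip at (663,239) against the nut at (671,234), matching the predicted "up" position. The chrome bat is still down, the cup has not moved and the arm is clear.

```bash
python3 -c "
from bench import r
print(r.close_job())"
```

```text
the job is handed in; nothing more can be done
None
```

I handed the job in at about 11 s of robot time, and no verdict came back. The last pictures show the cup upright and centred on the pad, the chrome speed switch down (it was down from the start), the red start switch up and the arm clear of everything.

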